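# Feel the filed edge of a bracket for burrs

### The arm

A 6-joint arm with a two-finger parallel gripper is mounted at the origin on the work surface. World frame = base frame: x ahead of the robot, y to its left, z up, the work surface at z = 0. Lengths are in m, angles in rad, forces in N, time in s.
With the tool pointing down it reaches from about 0.375 to 0.9 m from the base axis. Payload 3.1 kg.
Tool frame: the origin (TCP) lies between the finger pads; the fingertips stand ahead of it and the grasp point (between the pads) lies 3 mm ahead of it (env.tips_ahead is the z of the fingertips in the tool frame, in m); z points along the fingers, y is the line along which they close (so a half turn about z gives the same grasp; the last joint's range is limited). The gripper opens to 85 mm and grips with 20 to 120 N. Pads are 22 mm wide; open, the fingers measure 114 mm over their backs; the gripper's body (76 mm by 85 mm) begins 54 mm behind the grasp point. The pads swing forward as they close: fully open they stand 13 mm farther back than shut.
Start: joints at [-1.331, 0.527, 1.433, -0, 1.181, -0.178], TCP at [0.254, -0.571, 0.232] pointing down, gripper open.
Joint ranges: [-3.08, 3.08], [-0.75, 2.2], [0.22, 2.44], [-1.43, 4.57], [0, 2.65], [-2.85, 2.85]. Speed limits (rad/s): [2.79, 2.79, 3.14, 3.14, 3.14, 3.14].

### API

Orientations are given as a unit quaternion [x, y, z, w].
In Python, from bench import state, viewer, env gives the robot as it stands. The module is installed in compiled form; this text tells all that it offers.
- The arm moves only by the tool play_rows, never from a script. Its argument "deltas" is a list of rows, each an object with "gripper": the opening, from 0 (shut) to 1 (fully open); "delta_pos": the shift along the tool's x, y, z in mm, a list of three; "twist": the turn about the tool's z in rad. In form: [{"gripper": gripper, "delta_pos": [x, y, z], "twist": twist}, ...]. A call has 1 to 5 rows; each row shifts and turns the commanded pose from where the row before left it, along the tool's axes as they then stand; what a row does not reach is not made up. A row lasts 1/8 s, in which the tool goes at most 62.5 mm and 10.7 degrees, less where a joint would pass 70% of its speed; a pose out of reach is approached as far as the arm can. A call is refused whole if a number of a shift passes 62.5 or a number of a turn 0.188, either way. A call with a gripper value outside its range is refused whole. The fingers move at their own pace and stop on an object; "newtons" is the grip in N (left out, the last holds). Time passes only in rows, so rows that do not move let the fingers close. It gives the time, the measured TCP pose, the force, the opening and the grip force at its end, in the units of the state.
- state(): the state, without advancing time (a new reading comes with each control period).
- viewer.grab_frame(name): name is "side" or "top"; returns a dict with "frame" (420x560x3 uint8, blue, green, red), "camera_matrix" (3x3 intrinsics, pixels), "extrinsics" (4x4, takes a point from world to camera coordinates). Camera axes: x right, y down, z forward; pixel columns grow to the right and rows downward; lengths in m; the calibration is good to about 2 mm. A picture is of the moment at which its call begins. There is no depth.
- env.job_done(): hands the job in; it is judged then, once.
The state is a dict: "t": time; "joint_pos": joint angles; "qd": joint speeds; "effort": joint torques, N m; "position": TCP position; "tcp_rot": TCP orientation; "contact_force": force on the tool from outside, world axes, zero at the start; "torque": the same for the moment, N m; "finger_gap": opening from 0.0 (shut) to 1.0 (fully open); "gripper_force": force on a finger pad.
Only numpy, scipy, OpenCV 4.12 (cv2) and the standard library are available. Lean on these libraries where they do the work, as an engineer would, in place of code of your own. Each camera call takes 0.05 s, during which the arm holds its last target. There are 200 camera calls.

### The job

The L-shaped steel bracket in the drill-press vise has just been filed; feel its top edge for burrs. Put the closed fingertips lightly on the edge at the tip of the short leg and slide them along it, staying in touch all the way, round the bend and on to the far end of the long leg, then lift clear. Touch it only: do not press hard, grip the bracket or shift it in the jaws, and leave the file, brush, jar and tape lying where they are.

Things in the scene. Friction and masses are not known exactly. Their poses are not given: they have to be found in the camera images.
- vise: Grey cast drill-press vise, fixed on the bench. Origin on the bench top under the middle of the 100 mm wide jaws, in the clamping plane. x points from the screw handle to the fixed jaw (T-handle 190 mm out at -x, casting ends 67 mm out at +x), y along the jaws, z up. Jaw tops 70 mm above the bench. Yaw within about 100 degrees of handle-towards-robot (yaw 0).
- bracket: Steel flat bar, 6 mm thick, 65 mm tall, standing on edge, bent to an L, clamped by its long leg; dark faces, bright filed top edge. Origin at its lower edge, mid-jaws, 40 mm above the bench; axes as the vise's. The top edge is level, 105 mm above the bench, 35 mm above the jaws. The rubber-faced jaws let it give 1 mm per 6 N up or down and spring back; along them it slips at 40 N.
- edge_short_tip (a point): Point on the top edge 2 mm in from the tip of the short leg: (46, 87, 65) mm in the bracket's frame. The short leg's centre line is straight along y = 87 mm, from the tip at x = 48 mm to the bend at x = 12 mm.
- edge_bend (a point): Point on the top edge in the middle of the bend: (3.5, 83.5, 65) mm in the bracket's frame. The bend is a quarter circle, centre-line radius 12 mm about x = 12, y = 75 mm.
- edge_long_end (a point): Point on the top edge 2 mm in from the free end of the long leg: (0, -88, 65) mm in the bracket's frame. The long leg's centre line is straight along x = 0, from the bend at y = 75 mm to its end at y = -90 mm.
- file: Flat file with turned wooden handle, about 320 mm long, 26 mm high, lying loose on the bench to one side of the vise. Leave alone.
- brush: Small hand brush with a handle lying loose on the bench to the other side of the vise. Leave alone.
- jar: Glass screw jar with steel cap, 64 mm diameter, 75 mm tall, loose on the bench behind the fixed jaw. Leave alone.
- tape: Roll of tape, 104 mm diameter, 24 mm high, lying flat and loose on the bench behind the fixed jaw. Leave alone.

How it is judged:
By the outcome, as a careful person would: the job done as asked, in the order asked, and still so for the second after the job is handed in, with the robot touching nothing.
It also fails if it takes over 61 s, if anything falls off the work surface, if the arm or the gripper's body presses on something with over 40 N, if the wrist force passes 120 N, or if a joint passes its speed limit or range.

## Working session

There is one attempt and no reset: what is moved stays moved. The work goes in short steps, Python scripts to look and compute and a tool call to move; the robot and the scene stay as the last step left them, time stands still between calls to the robot, and variables do not carry over. Pictures are saved under pics/ and viewed, at most 10 in all, crops included, and the job is handed in when it is done.

Besides the shell and the picture viewer there is one more tool, called after "Call:" as name([rows], argument=value, ...), one row to a line, values as JSON. play_rows: Moves the arm, as the interface text tells. Its arguments: {"type":"object","properties":{"deltas":{"type":"array"},"newtons":{"type":"number"}},"required":["deltas"]}

```bash
mkdir -p pics
python3 - <<'E'
from bench import state, viewer, env
import cv2,numpy as np,pickle
d={}
for n in("top","side"):
    f=viewer.grab_frame(n); d[n]=f; cv2.imwrite(f"pics/{n}0.png",f["frame"])
    E=np.array(f["extrinsics"]);print(n,np.round(-E[:3,:3].T@E[:3,3],3))
pickle.dump(d,open("f0.pkl","wb"))
s=state();print(s["position"],s["tcp_rot"],s["t"],s["contact_force"],env.tips_ahead)
E
```

```text
top [0.525 0.029 0.914]
side [0.036 0.624 0.522]
[ 0.25402236 -0.57033808  0.23072387] [ 9.78158215e-01  2.07859392e-01 -2.77027909e-05 -9.89338234e-04] 0.1 [ 0.37175939 -0.81421649 -0.2532223 ] 0.022
```

View pics/top0.png

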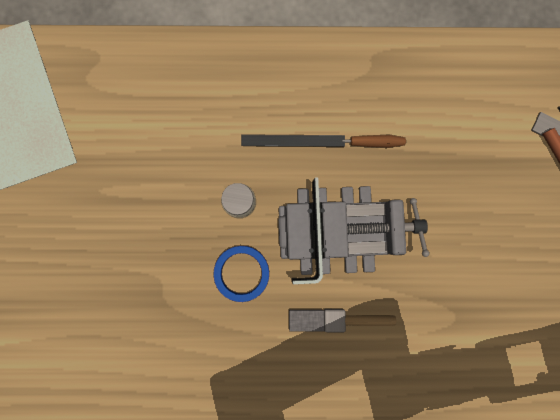

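View pics/side0.png

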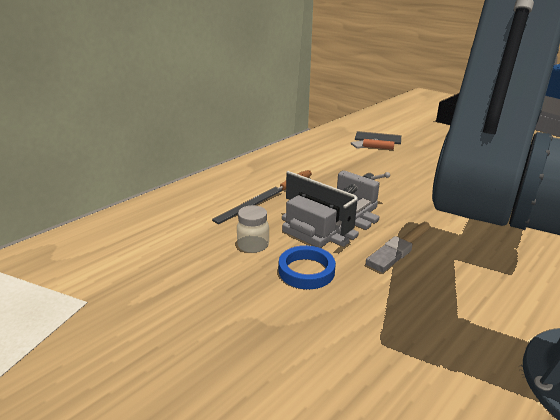

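The top view shows the bracket's bright edge running from about (316,180) down to the bend at (321,280), with the short-leg tip at (293,281). The side view confirms the layout.

```bash
cat > h.py <<'E'
import numpy as np,cv2
def cast(f,uv,z):
    K=np.array(f["camera_matrix"]);E=np.array(f["extrinsics"]);R=E[:3,:3];c=-R.T@E[:3,3]
    uv=np.atleast_2d(uv).astype(float);d=np.c_[uv,np.ones(len(uv))]@np.linalg.inv(K).T@R
    return c+d*((z-c[2])/d[:,2])[:,None]
E
python3 - <<'E'
import pickle,cv2,numpy as np
from h import cast
f=pickle.load(open("f0.pkl","rb"))["top"];im=f["frame"]
x0,y0=270,165
c=im[y0:300,x0:350];cv2.imwrite("pics/crop.png",cv2.resize(c,None,fx=4.4,fy=4.4,interpolation=cv2.INTER_NEAREST))
hsv=cv2.cvtColor(c,cv2.COLOR_BGR2HSV)
m=((hsv[...,2]>150)&(hsv[...,1]<50)).astype(np.uint8)
n,l,st,ce=cv2.connectedComponentsWithStats(m,connectivity=8)
for i in range(1,n):
    if st[i,4]>8: print(i,st[i]+np.array([x0,y0,0,0,0]))
for r in (178,179,180,181,190,210,230,250,270,275,280,281,282,283,284): print(r,[tuple(im[r,k]) [1] for k in range(312,326)])
for k in (290,291,292,293,294,300,310): print(k,im[276:288,k,1])
print(cast(f,[[316,180],[321,280],[293,281]],.105))
E
```

```text
1 [293 178  30 106 342]
2 [347 205   3  11  33]
3 [349 244   1  10  10]
178 [np.uint8(139), np.uint8(132), np.uint8(89), np.uint8(148), np.uint8(177), np.uint8(178), np.uint8(149), np.uint8(137), np.uint8(136), np.uint8(137), np.uint8(137), np.uint8(136), np.uint8(137), np.uint8(136)]
179 [np.uint8(135), np.uint8(89), np.uint8(57), np.uint8(146), np.uint8(180), np.uint8(179), np.uint8(152), np.uint8(138), np.uint8(136), np.uint8(137), np.uint8(137), np.uint8(138), np.uint8(137), np.uint8(137)]
180 [np.uint8(111), np.uint8(45), np.uint8(44), np.uint8(142), np.uint8(179), np.uint8(180), np.uint8(157), np.uint8(137), np.uint8(136), np.uint8(136), np.uint8(136), np.uint8(136), np.uint8(136), np.uint8(136)]
181 [np.uint8(70), np.uint8(20), np.uint8(35), np.uint8(120), np.uint8(178), np.uint8(180), np.uint8(159), np.uint8(136), np.uint8(134), np.uint8(133), np.uint8(134), np.uint8(134), np.uint8(134), np.uint8(134)]
190 [np.uint8(48), np.uint8(14), np.uint8(20), np.uint8(83), np.uint8(179), np.uint8(183), np.uint8(167), np.uint8(123), np.uint8(116), np.uint8(117), np.uint8(117), np.uint8(1
[... 1938 characters left out ...]
nt8(137), np.uint8(137), np.uint8(137), np.uint8(137), np.uint8(134), np.uint8(134), np.uint8(134), np.uint8(135), np.uint8(134), np.uint8(134), np.uint8(135), np.uint8(134), np.uint8(135), np.uint8(134)]
290 [ 74  87 124 134 139 140 144 141 135 136 137 139]
291 [ 74  72  62  65  83  91 134 135 135 135 137 139]
292 [ 74  61  27  20  27  52  74  94 128 135 138 139]
293 [ 75  60  25  13  51 145 176 153 134 135 137 139]
294 [ 75  61  24  14  55 154 186 182 149 137 137 140]
300 [ 76  74  27  11  70 181 188 183 141 135 137 139]
310 [ 81  34  13  35 119 184 185 144 133 137 137 140]
[[ 0.62637428 -0.05286774  0.105     ]
 [ 0.45660462 -0.06000924  0.105     ]
 [ 0.45507242 -0.01273552  0.105     ]]
```

View pics/crop.png

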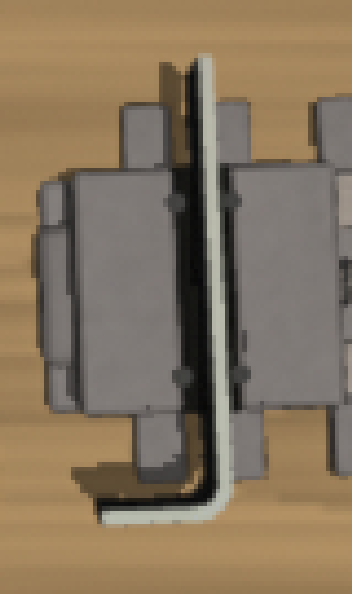

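The crop shows a clean bright L. The free end of the long leg is at the top (~row 178) and the short-leg tip at column ~293, row ~282. Next I fit lines to the mask to get the frame.

```bash
cat > fit.py <<'E'
import pickle,cv2,numpy as np
from h import cast
f=pickle.load(open("f0.pkl","rb"))["top"];im=f["frame"].astype(float)
hsv=cv2.cvtColor(f["frame"],cv2.COLOR_BGR2HSV)
m=np.zeros(im.shape[:2],np.uint8);m[165:300,270:340]=((hsv[...,2]>150)&(hsv[...,1]<50))[165:300,270:340]
_,l,st,_=cv2.connectedComponentsWithStats(m,connectivity=8)
m=l==1+np.argmax(st[1:,4])
v,u=np.nonzero(m);P=cast(f,np.c_[u,v],.105)[:,:2]
L=(v<272);S=(u<314)
def line(p):
    q=cv2.fitLine(p.astype(np.float32),cv2.DIST_HUBER,0,.001,.001).ravel();return q[:2],q[2:]
dl,pl=line(P[L]);ds,ps=line(P[S])
yaw_y=-dl if dl[0]>0 else dl   # bracket +y: towards short leg (world -x)
xax=ds if ds[1]>0 else -ds
print("angle between",np.degrees(np.arccos(yaw_y@xax)),np.degrees(np.arctan2(*yaw_y[::-1])),np.degrees(np.arctan2(*xax[::-1])))
y=yaw_y; x=np.array([y[1],-y[0]])
# origin: pl on x=0 ; short leg centre at y=87
t=(ps-pl)@y; 
# use S at mean
O=pl+y*(t-.087)
B=(P-O)@np.c_[x,y]
print("extents x",B[:,0].min(),B[:,0].max(),"y",B[:,1].min(),B[:,1].max(),"O",O,"yaw",np.degrees(np.arctan2(x[1],x[0])))
W=lambda a,b:O+a*x+b*y
for n,p in dict(tip=(.046,.087),bend=(.0035,.0835),end=(0,-.088)).items(): print(n,W(*p))
np.savez("fr.npz",O=O,x=x,y=y)
E
python3 fit.py
```

```text
angle between 91.00507 -177.79205 91.20285
extents x -0.0027906693991252307 0.04744344250070355 y -0.08839111293721173 0.0892048670960442 O [ 0.5415781  -0.05673602] yaw 92.20793
tip [ 0.4528705  -0.01412195]
bend [ 0.45800528 -0.05645556]
end [ 0.6295128  -0.05334572]
```

Call:
play_rows([
  {"gripper": 0,"delta_pos": [0,0,0],"twist": 0.127},
  {"gripper": 0,"delta_pos": [0,0,0],"twist": 0.127},
  {"gripper": 0,"delta_pos": [0,0,0],"twist": 0.127},
  {"gripper": 0,"delta_pos": [10,-25,0],"twist": 0},
  {"gripper": 0,"delta_pos": [20,-50,0],"twist": 0},
], newtons=20)

```text
t: 0.72
position: [0.281, -0.4957, 0.231]
tcp_rot: [1.0, 0.018, 0.0, 0.0]
contact_force: [-0.5, -0.0, -0.3]
finger_gap: -0.002
gripper_force: 0.0
```

Call:
play_rows([
  {"gripper": 0,"delta_pos": [20,-50,0],"twist": 0},
  {"gripper": 0,"delta_pos": [20,-50,0],"twist": 0},
  {"gripper": 0,"delta_pos": [20,-50,0],"twist": 0},
  {"gripper": 0,"delta_pos": [20,-50,0],"twist": 0},
  {"gripper": 0,"delta_pos": [20,-50,0],"twist": 0},
])

```text
t: 1.35
position: [0.372, -0.2395, 0.2315]
tcp_rot: [1.0, 0.019, -0.0, -0.0]
contact_force: [0.6, 0.1, 0.0]
finger_gap: -0.002
gripper_force: 0.0
```

Call:
play_rows([
  {"gripper": 0,"delta_pos": [20,-50,0],"twist": 0},
  {"gripper": 0,"delta_pos": [20,-50,0],"twist": 0},
  {"gripper": 0,"delta_pos": [20,-50,10],"twist": 0},
  {"gripper": 0,"delta_pos": [15,-40,20],"twist": 0},
  {"gripper": 0,"delta_pos": [0,0,10],"twist": 0},
])

```text
t: 1.98
position: [0.4391, -0.0459, 0.1906]
tcp_rot: [1.0, 0.021, -0.001, -0.001]
contact_force: [-0.5, -1.1, -0.0]
finger_gap: -0.001
gripper_force: 0.0
```

Call:
play_rows([
  {"gripper": 0,"delta_pos": [8,-16,10],"twist": 0},
  {"gripper": 0,"delta_pos": [7,-15,10],"twist": 0},
  {"gripper": 0,"delta_pos": [0,0,15],"twist": 0},
  {"gripper": 0,"delta_pos": [0,0,12],"twist": 0},
  {"gripper": 0,"delta_pos": [0,0,0],"twist": 0},
])

```text
t: 2.6
position: [0.4526, -0.0176, 0.1438]
tcp_rot: [1.0, 0.018, -0.001, -0.0]
contact_force: [0.2, 1.2, 0.6]
finger_gap: -0.006
gripper_force: 0.0
```

Run:
```python
from bench import state, viewer
import cv2,numpy as np
im=[]
for n in("top","side"):
    f=viewer.grab_frame(n)
    c=f["frame"][215:315,250:350] if n=="top" else f["frame"][150:250,260:380]
    im.append(cv2.resize(c,(400,500 if 0 else 400)))
cv2.imwrite("pics/a.png",np.hstack(im))
s=state();print(s["position"],s["tcp_rot"],s["contact_force"])
```

```text
[ 0.45346537 -0.01761978  0.14467719] [9.99829742e-01 1.84522447e-02 6.86598501e-06 3.81459397e-05] [-0.38063965  0.54340275  0.5504435 ]
```

View pics/a.png

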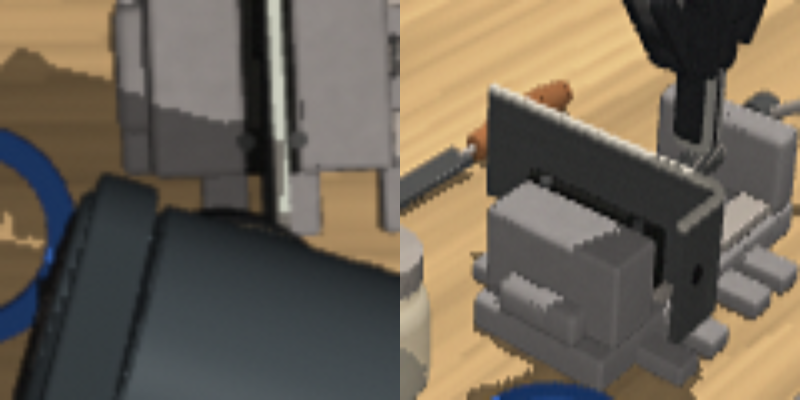

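The side crop shows the closed fingertips at about crop (700,150), with the edge's short-leg tip at (685,228). I check these against their projections.

Run:
```python
import pickle,numpy as np,cv2
from h import cast
f=pickle.load(open("f0.pkl","rb"))["side"];E=np.array(f["extrinsics"]);K=np.array(f["camera_matrix"])
d=np.load("fr.npz");O,x,y=d["O"],d["x"],d["y"]
def pr(p):
    q=K@(E[:3,:3]@np.array(p)+E[:3,3]);return q[:2]/q[2]
for a,b in((.048,.084),(.048,.09),(.046,.087),(0,.087),(0,-.09)):
    p=[*(O+a*x+b*y),.105];print(a,b,pr(p))
print("fingertip",pr([.4535,-.0176,.1227]))
# bright edge pixels in side image -> bracket frame on z=.105
hsv=cv2.cvtColor(f["frame"],cv2.COLOR_BGR2HSV);m=((hsv[...,2]>150)&(hsv[...,1]<60)).astype(np.uint8)
m[:165]=0;m[215:]=0;m[:,:280]=0;m[:,362:]=0
_,l,st,_=cv2.connectedComponentsWithStats(m,connectivity=8);i=1+np.argmax(st[1:,4]);print(st[i])
v,u=np.nonzero(l==i);B=(cast(f,np.c_[u,v],.105)[:,:2]-O)@np.c_[x,y]*1000
print(B.min(0),B.max(0));k=(B[:,1]<70);s=B[:,0]>15
print("long x mean",B[k,0].mean(),np.polyfit(B[k,1],B[k,0],1),"short y",B[s,1].mean() if s.any() else None,s.sum())
```

```text
0.048 0.084 [343.30793271 204.96025259]
0.048 0.09 [346.03444411 206.00381451]
0.046 0.087 [345.2683991  205.08709347]
0 0.087 [358.57335994 196.35113249]
0 -0.09 [287.50862374 170.62541222]
fingertip [346.84629178 195.90279049]
[287 171  70  36 163]
[ -1.63256912 -89.6018746 ] [50.47658229 89.94417009]
long x mean 1.7523027963924513 [7.61804182e-05 1.75279725e+00] short y 87.04199160129465 28
```

Run:
```python
from bench import viewer
import cv2
f=viewer.grab_frame("side")
c=cv2.resize(f["frame"][150:215,310:390],None,fx=8,fy=8,interpolation=cv2.INTER_CUBIC)
cv2.circle(c,(int(36.85*8+4),int(45.9*8+4)),3,(0,0,255),-1)
cv2.imwrite("pics/b.png",c)
```

```text
(no output)
```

View pics/b.png

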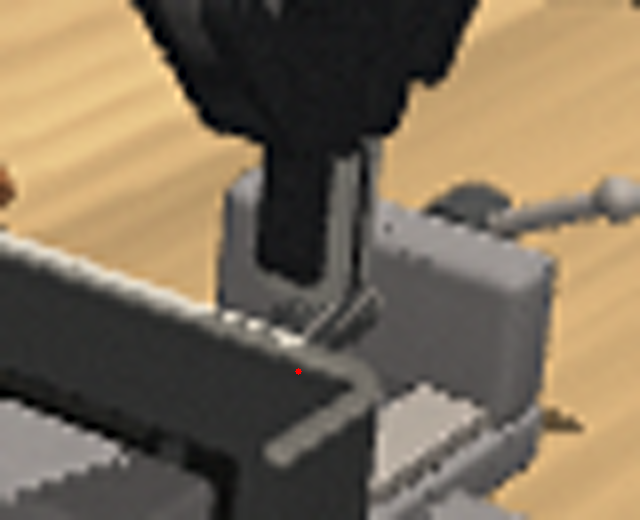

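The view shows the closed fingers over the bend corner, ending around crop (310,335), a bit higher than projected. I'll correct the lateral position and find contact by force.

Call:
play_rows([
  {"gripper": 0,"delta_pos": [0,-4,3],"twist": 0},
  {"gripper": 0,"delta_pos": [0,0,4],"twist": 0},
  {"gripper": 0,"delta_pos": [0,0,4],"twist": 0},
  {"gripper": 0,"delta_pos": [0,0,3],"twist": 0},
  {"gripper": 0,"delta_pos": [0,0,0],"twist": 0},
])

```text
t: 3.38
position: [0.4531, -0.013, 0.1303]
tcp_rot: [1.0, 0.019, -0.0, -0.0]
contact_force: [-0.1, 0.7, -0.1]
finger_gap: 0.001
gripper_force: 0.0
```

Run:
```python
from bench import viewer,state
import cv2
f=viewer.grab_frame("side")
c=cv2.resize(f["frame"][150:215,310:390],None,fx=8,fy=8,interpolation=cv2.INTER_CUBIC)
cv2.imwrite("pics/c.png",c)
s=state();print(s["position"],s["contact_force"])
```

```text
[ 0.45317631 -0.01302191  0.13044993] [0.01630331 0.55599588 0.13238847]
```

View pics/c.png

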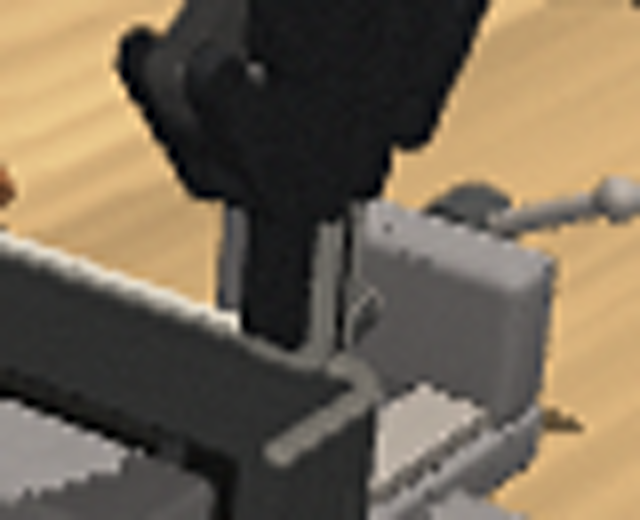

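The fingertips end near crop (285,360), about 8 px above where the nominal geometry puts them. The short-leg tip at (280,455) is unobscured. I'm descending slowly and watching the force.

Call:
play_rows([
  {"gripper": 0,"delta_pos": [0,0,1],"twist": 0},
  {"gripper": 0,"delta_pos": [0,0,1],"twist": 0},
  {"gripper": 0,"delta_pos": [0,0,0.5],"twist": 0},
  {"gripper": 0,"delta_pos": [0,0,0],"twist": 0},
])

```text
t: 3.92
position: [0.4532, -0.013, 0.1281]
tcp_rot: [1.0, 0.019, -0.0, -0.0]
contact_force: [-0.5, -0.1, 0.9]
finger_gap: -0.001
gripper_force: 0.0
```

Call:
play_rows([
  {"gripper": 0,"delta_pos": [0,0,0.5],"twist": 0},
  {"gripper": 0,"delta_pos": [0,0,0.5],"twist": 0},
  {"gripper": 0,"delta_pos": [0,0,0],"twist": 0},
])

```text
t: 4.3
position: [0.4532, -0.013, 0.1271]
tcp_rot: [1.0, 0.019, -0.0, -0.0]
contact_force: [0.3, 0.6, 0.2]
finger_gap: 0.001
gripper_force: 0.0
```

Call:
play_rows([
  {"gripper": 0,"delta_pos": [0,0,0.5],"twist": 0},
  {"gripper": 0,"delta_pos": [0,0,0.5],"twist": 0},
  {"gripper": 0,"delta_pos": [0,0,0],"twist": 0},
])

```text
t: 4.68
position: [0.4532, -0.013, 0.1261]
tcp_rot: [1.0, 0.019, -0.0, -0.0]
contact_force: [0.2, -0.6, -0.1]
finger_gap: -0.001
gripper_force: 0.0
```

Run:
```python
from bench import viewer,state,env
import cv2
f=viewer.grab_frame("side")
c=cv2.resize(f["frame"][150:215,310:390],None,fx=8,fy=8,interpolation=cv2.INTER_CUBIC)
c[:]=cv2.convertScaleAbs(c,alpha=1.6,beta=20)
cv2.imwrite("pics/d.png",c)
s=state();print(s["position"],s["contact_force"],s["torque"],env.tips_ahead)
```

```text
[ 0.45322853 -0.01302891  0.1261003 ] [ 0.42898664 -0.3839949   0.37993645] [-0.02012039 -0.04160918 -0.03775355] 0.022
```

View pics/d.png

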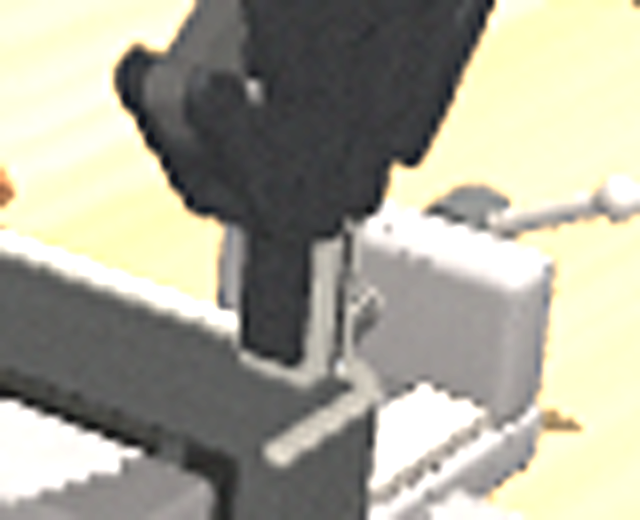

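The brightened view shows the finger's lower rim at about crop (240,355)–(300,380), clear of the short leg. There is still no contact, so I cast the rim to find where the tip really is.

Run:
```python
import pickle,numpy as np
from h import cast
f=pickle.load(open("f0.pkl","rb"))["side"]
for n,px in dict(l=(240,357),r=(302,382),rr=(340,372)).items():
    uv=[310+(px[0]-4)/8,150+(px[1]-4)/8]
    for z in(.104,.11,.115,.12,.125): print(n,z,np.round(cast(f,[uv],z)[0,:2],4))
```

```text
l 0.104 [ 0.4877 -0.0439]
l 0.11 [ 0.4812 -0.0343]
l 0.115 [ 0.4758 -0.0263]
l 0.12 [ 0.4704 -0.0183]
l 0.125 [ 0.465  -0.0103]
r 0.104 [ 0.4693 -0.0436]
r 0.11 [ 0.4631 -0.0341]
r 0.115 [ 0.4579 -0.0261]
r 0.12 [ 0.4527 -0.0181]
r 0.125 [ 0.4475 -0.0101]
rr 0.104 [ 0.4657 -0.0542]
rr 0.11 [ 0.4595 -0.0444]
rr 0.115 [ 0.4543 -0.0363]
rr 0.12 [ 0.4492 -0.0282]
rr 0.125 [ 0.444  -0.0201]
```

The rim sits near z ≈ 0.125, so visually the tips end higher than nominal. I continue the descent in small guarded steps.

Call:
play_rows([
  {"gripper": 0,"delta_pos": [0,0,1],"twist": 0},
  {"gripper": 0,"delta_pos": [0,0,0.5],"twist": 0},
  {"gripper": 0,"delta_pos": [0,0,0],"twist": 0},
])

```text
t: 5.1
position: [0.4532, -0.013, 0.1246]
tcp_rot: [1.0, 0.019, -0.0, -0.0]
contact_force: [-1.0, 0.6, -0.5]
finger_gap: -0.002
gripper_force: 0.0
```

Call:
play_rows([
  {"gripper": 0,"delta_pos": [0,0,1],"twist": 0},
  {"gripper": 0,"delta_pos": [0,0,0.5],"twist": 0},
  {"gripper": 0,"delta_pos": [0,0,0],"twist": 0},
])

```text
t: 5.48
position: [0.4532, -0.013, 0.1231]
tcp_rot: [1.0, 0.019, -0.0, -0.0]
contact_force: [-0.5, -0.6, 0.2]
finger_gap: -0.001
gripper_force: 0.0
```

Call:
play_rows([
  {"gripper": 0,"delta_pos": [0,0,1],"twist": 0},
  {"gripper": 0,"delta_pos": [0,0,0],"twist": 0},
])

```text
t: 5.72
position: [0.4532, -0.013, 0.122]
tcp_rot: [1.0, 0.019, -0.0, -0.0]
contact_force: [0.5, 0.6, -0.1]
finger_gap: -0.001
gripper_force: 0.0
```

Call:
play_rows([
  {"gripper": 0,"delta_pos": [0,0,1],"twist": 0},
  {"gripper": 0,"delta_pos": [0,0,1],"twist": 0},
  {"gripper": 0,"delta_pos": [0,0,0],"twist": 0},
])

```text
t: 6.1
position: [0.4532, -0.013, 0.12]
tcp_rot: [1.0, 0.019, -0.0, -0.0]
contact_force: [-0.3, 0.3, 0.8]
finger_gap: 0.004
gripper_force: 0.0
```

Call:
play_rows([
  {"gripper": 0,"delta_pos": [0,0,1],"twist": 0},
  {"gripper": 0,"delta_pos": [0,0,1],"twist": 0},
  {"gripper": 0,"delta_pos": [0,0,0],"twist": 0},
])

```text
t: 6.48
position: [0.4532, -0.013, 0.118]
tcp_rot: [1.0, 0.019, -0.0, -0.0]
contact_force: [0.3, -0.6, 0.2]
finger_gap: 0.003
gripper_force: 0.0
```

Run:
```python
from bench import viewer,state,env
import cv2,numpy as np
o=[]
for n,r,c in(("side",150,310),("top",230,270)):
    f=viewer.grab_frame(n)
    q=cv2.resize(f["frame"][r:r+65,c:c+80],None,fx=8 if n=="side" else 4,fy=8 if n=="side" else 4,interpolation=cv2.INTER_CUBIC)
    if n=="side": cv2.imwrite("pics/e.png",cv2.convertScaleAbs(q,alpha=1.6,beta=20))
s=state();print(s["position"],s["contact_force"],s["finger_gap"])
```

```text
[ 0.45321881 -0.01300483  0.11810241] [-0.414607   -0.72984163 -0.21796379] -0.000385928260690755
```

View pics/e.png

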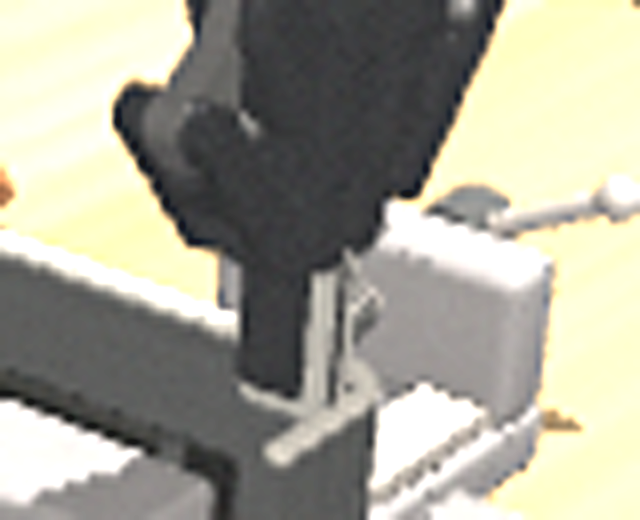

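The finger's rim is now at crop (240,390)–(305,410), just reaching the back edge of the short leg in the image. I go 4 mm lower and check numerically which one occludes the other.

Call:
play_rows([
  {"gripper": 0,"delta_pos": [0,0,1],"twist": 0},
  {"gripper": 0,"delta_pos": [0,0,1],"twist": 0},
  {"gripper": 0,"delta_pos": [0,0,0],"twist": 0},
])

```text
t: 6.95
position: [0.4531, -0.013, 0.116]
tcp_rot: [1.0, 0.019, -0.0, -0.0]
contact_force: [0.3, 0.2, -0.8]
finger_gap: -0.0
gripper_force: 0.0
```

Call:
play_rows([
  {"gripper": 0,"delta_pos": [0,0,1],"twist": 0},
  {"gripper": 0,"delta_pos": [0,0,1],"twist": 0},
  {"gripper": 0,"delta_pos": [0,0,0],"twist": 0},
])

```text
t: 7.32
position: [0.4532, -0.013, 0.114]
tcp_rot: [1.0, 0.019, -0.0, -0.0]
contact_force: [0.2, -0.5, -0.2]
finger_gap: -0.0
gripper_force: 0.0
```

Run:
```python
from bench import viewer,state,env
import cv2,numpy as np,pickle
g=pickle.load(open("f0.pkl","rb"))["side"]["frame"]
f=viewer.grab_frame("side")["frame"]
cv2.imwrite("side_now.png",f)
print("cols",list(range(336,360)))
for r in range(194,210): print(r,*["%3d"%v for v in g[r,336:360,1]],"|",*["%3d"%v for v in f[r,336:360,1]])
s=state();print(s["position"],s["contact_force"])
```

```text
cols [336, 337, 338, 339, 340, 341, 342, 343, 344, 345, 346, 347, 348, 349, 350, 351, 352, 353, 354, 355, 356, 357, 358, 359]
194  46  42  44  43  40  43  47  55  75  86 109 137 143 161 196 210 209 173 102  72  77  80  79  81 |  47  47  46  35  24  28  24  24  26  26  27  23  87 106 100  60  50 101  87  82  83  83  82  83
195  46  43  46  47  43  45  42  42  45  50  55  74 104 125 137 162 180 218 210 173  69  78  78  78 |  49  49  50  31  28  25  24  25  29  26  25  20  86 107 100  56  75 103 110 102  79  84  81  83
196  47  46  47  46  45  47  45  48  43  43  42  47  58  64  75 110 124 132 207 215 169  70  78  80 |  49  48  48  30  24  24  28  27  26  26  25  20 107 105 101  36  79  99 110 111  99  79  85  81
197  45  43  45  46  47  45  47  45  44  45  43  43  43  42  46  57  61  69 162 232 215 128  65  73 |  48  46  49  31  24  27  21  22  27  27  24  20 110 106  99  31  78  98 103 113 111  84  71  77
198  45  45  44  46  46  47  45  49  44  47  45  46  45  44  41  39  33  27 165 234 223 130  66  67 |  48  47  49  48  24  22  24  25  26  25  23  40 108 104 102  32  99  70  94 112 
[... 1569 characters left out ...]
46  44  44  41  66 182 173 172
207  33  29  25  36  47  46  44  74 107 129  87  55  44  46  47  47  48  47  47  44  70 175 168 169 |  17  16  20  39  49  46  46  75 113 126  89  51  42  44  41  45  45  44  45  42  71 181 173 173
208  21  34  21  26  48  45  44  47  59  66  51  41  42  47  47  48  48  46  47  40  70 176 170 172 |  22  19  14  23  50  47  46  48  60  68  51  44  46  46  43  45  45  45  46  40  74 181 176 176
209  11  23  14  24  47  46  45  46  44  41  41  40  43  48  48  47  46  47  45  40 102 177 177 107 |  16  18  15  26  49  48  46  47  46  44  43  46  46  47  43  45  44  44  43  40 103 184 184 111
[ 0.4532045  -0.01302982  0.11405774] [ 0.57499394  0.21405789 -0.33070803]
```

The pixels show the fingers occluding the leg, so they are above the edge with a few mm to go. Continuing down.

Call:
play_rows([
  {"gripper": 0,"delta_pos": [0,0,1],"twist": 0},
  {"gripper": 0,"delta_pos": [0,0,0.5],"twist": 0},
  {"gripper": 0,"delta_pos": [0,0,0],"twist": 0},
])

```text
t: 7.75
position: [0.4532, -0.013, 0.1126]
tcp_rot: [1.0, 0.019, -0.0, -0.0]
contact_force: [0.3, 0.6, -1.0]
finger_gap: -0.002
gripper_force: 0.0
```

Call:
play_rows([
  {"gripper": 0,"delta_pos": [0,0,0.5],"twist": 0},
  {"gripper": 0,"delta_pos": [0,0,0.5],"twist": 0},
  {"gripper": 0,"delta_pos": [0,0,0],"twist": 0},
])

```text
t: 8.12
position: [0.4532, -0.013, 0.1116]
tcp_rot: [1.0, 0.019, -0.0, -0.0]
contact_force: [0.1, -0.0, -0.0]
finger_gap: -0.002
gripper_force: 0.0
```

Call:
play_rows([
  {"gripper": 0,"delta_pos": [0,0,0.5],"twist": 0},
  {"gripper": 0,"delta_pos": [0,0,0.5],"twist": 0},
  {"gripper": 0,"delta_pos": [0,0,0],"twist": 0},
])

```text
t: 8.5
position: [0.4532, -0.013, 0.1106]
tcp_rot: [1.0, 0.019, -0.0, -0.0]
contact_force: [-0.6, -0.2, 0.3]
finger_gap: 0.003
gripper_force: 0.0
```

Call:
play_rows([
  {"gripper": 0,"delta_pos": [0,0,0.5],"twist": 0},
  {"gripper": 0,"delta_pos": [0,0,0.5],"twist": 0},
  {"gripper": 0,"delta_pos": [0,0,0],"twist": 0},
])

```text
t: 8.88
position: [0.4532, -0.013, 0.1096]
tcp_rot: [1.0, 0.019, -0.0, -0.0]
contact_force: [0.4, 0.2, -0.7]
finger_gap: 0.001
gripper_force: 0.0
```

Call:
play_rows([
  {"gripper": 0,"delta_pos": [0,0,0.5],"twist": 0},
  {"gripper": 0,"delta_pos": [0,0,0.5],"twist": 0},
  {"gripper": 0,"delta_pos": [0,0,0],"twist": 0},
])

```text
t: 9.25
position: [0.4532, -0.013, 0.1086]
tcp_rot: [1.0, 0.019, -0.0, -0.0]
contact_force: [-0.1, -0.4, -0.2]
finger_gap: 0.001
gripper_force: 0.0
```

Call:
play_rows([
  {"gripper": 0,"delta_pos": [0,0,0.5],"twist": 0},
  {"gripper": 0,"delta_pos": [0,0,0],"twist": 0},
])

```text
t: 9.5
position: [0.4532, -0.013, 0.1081]
tcp_rot: [1.0, 0.019, -0.0, 0.0]
contact_force: [-0.1, -0.0, 0.1]
finger_gap: 0.0
gripper_force: 0.0
```

Run:
```python
from bench import viewer,state,env
import cv2
f=viewer.grab_frame("side")["frame"]
cv2.imwrite("side_now2.png",f)
for r in range(194,210): print(r,*["%3d"%v for v in f[r,336:360,1]])
s=state();print(s["position"],s["contact_force"])
```

```text
194  46  49  47  34  23  26  27  24  23  27  22  21  88 106 102  59  57 100  88  82  82  83  82  82
195  50  50  48  32  25  25  25  26  28  22  26  22 106 104 100  54  77 102 110 103  80  82  82  83
196  48  48  50  30  27  28  27  25  28  27  23  40 111 107 100  37  77  97 111 113  99  78  84  83
197  48  48  50  31  26  25  25  28  27  27  22  26 109 104 101  33  78  99 104 114 113  86  69  77
198  47  46  49  29  25  26  23  23  23  27  23  39 109 104 101  33  97  69  94 113 114  94  74  71
199  48  49  48  22  28  26  25  28  27  25  20  42 109 105 102  16 103 104 109 112 111 113  71  70
200  49  47  49  22  26  27  28  21  25  24  23  41 107 103 102   7 101 110 115 121  83  99 114 176
201  44  46  48  41  20  27  25  23  27  25  22  61 108 104 101  28 102 114 121  90  44 131 167 174
202  49  48  45  69  39  19  22  20  23  23  24  64 106 101  83  32 104  86  61  50  38 143 173 170
203  48  48  46  80 103  81  35  18  18  23  19  82 106 101  76  35  91  50  43  39  35 142 174 172
204  49  47  47  53  74  92 102 100  80  34  56 105 104 102  79  45  54  43  45  44  35 177 175 171
205  48  50  48  47  50  58  71 113 103  98 101 106 107 107  44  44  44  44  46  40  36 185 173 171
206  30  29  41  48  46  45  47 110 124 118 109 107  80  60  41  44  47  44  42  40  67 184 174 172
207  16  18  19  37  49  46  47  75 114 126  87  58  52  43  44  47  43  45  45  41  70 181 173 173
208  18  19  17  24  48  46  46  49  61  66  50  44  44  44  45  45  44  46  44  40  72 182 176 177
209  15  16  17  30  49  49  47  48  48  46  44  46  45  44  45  45  44  44  46  39 104 183 185 110
[ 0.45324399 -0.01303451  0.10809675] [ 0.59140283 -0.81376367 -0.50876982]
```

Call:
play_rows([
  {"gripper": 0,"delta_pos": [0,0,0.5],"twist": 0},
  {"gripper": 0,"delta_pos": [0,0,0.5],"twist": 0},
  {"gripper": 0,"delta_pos": [0,0,0],"twist": 0},
])

```text
t: 9.93
position: [0.4532, -0.013, 0.1071]
tcp_rot: [1.0, 0.019, -0.0, -0.0]
contact_force: [0.3, -0.4, 0.2]
finger_gap: 0.004
gripper_force: 0.0
```

Call:
play_rows([
  {"gripper": 0,"delta_pos": [0,0,0.5],"twist": 0},
  {"gripper": 0,"delta_pos": [0,0,0.5],"twist": 0},
  {"gripper": 0,"delta_pos": [0,0,0],"twist": 0},
])

```text
t: 10.3
position: [0.4532, -0.013, 0.1061]
tcp_rot: [1.0, 0.019, -0.0, -0.0]
contact_force: [-0.1, 0.1, 0.4]
finger_gap: -0.002
gripper_force: 0.0
```

Call:
play_rows([
  {"gripper": 0,"delta_pos": [0,0,0.5],"twist": 0},
  {"gripper": 0,"delta_pos": [0,0,0],"twist": 0},
])

```text
t: 10.55
position: [0.4532, -0.013, 0.1056]
tcp_rot: [1.0, 0.019, -0.0, -0.0]
contact_force: [-0.2, -0.1, -0.3]
finger_gap: -0.004
gripper_force: 0.0
```

Call:
play_rows([
  {"gripper": 0,"delta_pos": [0,0,0.5],"twist": 0},
  {"gripper": 0,"delta_pos": [0,0,0],"twist": 0},
])

```text
t: 10.8
position: [0.4533, -0.013, 0.1052]
tcp_rot: [1.0, 0.019, 0.0, 0.0]
contact_force: [1.0, -0.0, 0.5]
finger_gap: -0.003
gripper_force: 0.6
```

Call:
play_rows([
  {"gripper": 0,"delta_pos": [0,0,0.3],"twist": 0},
  {"gripper": 0,"delta_pos": [0,0,0],"twist": 0},
])

```text
t: 11.05
position: [0.4533, -0.013, 0.1049]
tcp_rot: [1.0, 0.019, 0.0, 0.0]
contact_force: [0.9, -0.4, 2.2]
finger_gap: -0.002
gripper_force: 1.2
```

Call:
play_rows([
  {"gripper": 0,"delta_pos": [0,0,0.3],"twist": 0},
  {"gripper": 0,"delta_pos": [0,0,0],"twist": 0},
])

```text
t: 11.3
position: [0.4533, -0.013, 0.1046]
tcp_rot: [1.0, 0.019, 0.0, 0.0]
contact_force: [-0.3, 0.7, 4.4]
finger_gap: 0.001
gripper_force: 2.0
```

Contact at TCP z ≈ 0.105 with about 4 N. Now I slide along the short leg.

Call:
play_rows([
  {"gripper": 0,"delta_pos": [0,2,0],"twist": 0},
  {"gripper": 0,"delta_pos": [0,3,0],"twist": 0},
  {"gripper": 0,"delta_pos": [0,3,0],"twist": 0},
  {"gripper": 0,"delta_pos": [0,3,0],"twist": 0},
])

```text
t: 11.8
position: [0.4536, -0.0241, 0.1045]
tcp_rot: [1.0, 0.019, -0.0, -0.0]
contact_force: [-0.2, 3.3, 4.5]
finger_gap: -0.002
gripper_force: 2.4
```

Call:
play_rows([
  {"gripper": 0,"delta_pos": [0,3,0],"twist": 0},
  {"gripper": 0,"delta_pos": [0,3,0],"twist": 0},
  {"gripper": 0,"delta_pos": [0,3,0],"twist": 0},
])

```text
t: 12.18
position: [0.454, -0.0332, 0.1045]
tcp_rot: [1.0, 0.019, -0.0, -0.0]
contact_force: [-0.4, 2.3, 5.7]
finger_gap: -0.004
gripper_force: 2.4
```

Call:
play_rows([
  {"gripper": 0,"delta_pos": [0,3,0],"twist": 0},
  {"gripper": 0,"delta_pos": [0,3,0],"twist": 0},
  {"gripper": 0,"delta_pos": [0,3,0],"twist": 0},
  {"gripper": 0,"delta_pos": [0,3,0],"twist": 0},
  {"gripper": 0,"delta_pos": [0,2,0],"twist": 0},
])

```text
t: 12.8
position: [0.4545, -0.0472, 0.1045]
tcp_rot: [1.0, 0.019, -0.0, -0.0]
contact_force: [-0.1, 3.6, 5.5]
finger_gap: -0.0
gripper_force: 2.4
```

Call:
play_rows([
  {"gripper": 0,"delta_pos": [0.4,3.1,0],"twist": 0},
  {"gripper": 0,"delta_pos": [1.2,2.9,0],"twist": 0},
  {"gripper": 0,"delta_pos": [1.9,2.5,0],"twist": 0},
])

```text
t: 13.18
position: [0.457, -0.0551, 0.1043]
tcp_rot: [1.0, 0.019, -0.002, -0.0]
contact_force: [-2.5, 3.7, 6.1]
finger_gap: -0.005
gripper_force: 3.0
```

Call:
play_rows([
  {"gripper": 0,"delta_pos": [2.5,1.9,0],"twist": 0},
  {"gripper": 0,"delta_pos": [2.9,1.2,0],"twist": 0},
  {"gripper": 0,"delta_pos": [3.1,0.4,0],"twist": 0},
])

```text
t: 13.55
position: [0.4643, -0.0584, 0.1042]
tcp_rot: [1.0, 0.02, -0.003, -0.0]
contact_force: [-5.3, 0.3, 6.3]
finger_gap: -0.001
gripper_force: 3.4
```

Call:
play_rows([
  {"gripper": 0,"delta_pos": [4,0,-0.1],"twist": 0},
  {"gripper": 0,"delta_pos": [5,0,-0.1],"twist": 0},
  {"gripper": 0,"delta_pos": [5,0,0],"twist": 0},
  {"gripper": 0,"delta_pos": [5,0,0],"twist": 0},
  {"gripper": 0,"delta_pos": [5,0,0],"twist": 0},
])

```text
t: 14.18
position: [0.4891, -0.058, 0.1044]
tcp_rot: [1.0, 0.02, -0.002, 0.0]
contact_force: [-3.7, 0.1, 5.6]
finger_gap: -0.001
gripper_force: 2.8
```

Call:
play_rows([
  {"gripper": 0,"delta_pos": [5,0,0],"twist": 0},
  {"gripper": 0,"delta_pos": [5,0,0],"twist": 0},
  {"gripper": 0,"delta_pos": [5,0,0],"twist": 0},
  {"gripper": 0,"delta_pos": [5,0,0],"twist": 0},
])

```text
t: 14.68
position: [0.5091, -0.0574, 0.1044]
tcp_rot: [1.0, 0.019, -0.002, 0.0]
contact_force: [-4.6, 0.2, 5.6]
finger_gap: -0.006
gripper_force: 2.8
```

Call:
play_rows([
  {"gripper": 0,"delta_pos": [5,0,0],"twist": 0},
  {"gripper": 0,"delta_pos": [5,0,0],"twist": 0},
  {"gripper": 0,"delta_pos": [5,0,0],"twist": 0},
  {"gripper": 0,"delta_pos": [5,0,0],"twist": 0},
  {"gripper": 0,"delta_pos": [5,0,0],"twist": 0},
])

```text
t: 15.3
position: [0.5341, -0.0565, 0.1044]
tcp_rot: [1.0, 0.019, -0.002, 0.0]
contact_force: [-4.2, 0.7, 5.5]
finger_gap: 0.001
gripper_force: 2.8
```

Call:
play_rows([
  {"gripper": 0,"delta_pos": [5,0,0],"twist": 0},
  {"gripper": 0,"delta_pos": [5,0,0],"twist": 0},
  {"gripper": 0,"delta_pos": [5,0,0],"twist": 0},
  {"gripper": 0,"delta_pos": [5,0,0],"twist": 0},
  {"gripper": 0,"delta_pos": [5,0,0],"twist": 0},
])

```text
t: 15.92
position: [0.5591, -0.0557, 0.1044]
tcp_rot: [1.0, 0.019, -0.002, 0.0]
contact_force: [-4.0, 0.2, 5.1]
finger_gap: 0.002
gripper_force: 2.8
```

Call:
play_rows([
  {"gripper": 0,"delta_pos": [5,0,0],"twist": 0},
  {"gripper": 0,"delta_pos": [5,0,0],"twist": 0},
  {"gripper": 0,"delta_pos": [5,0,0],"twist": 0},
  {"gripper": 0,"delta_pos": [5,0,0],"twist": 0},
  {"gripper": 0,"delta_pos": [5,0,0],"twist": 0},
])

```text
t: 16.55
position: [0.5842, -0.0549, 0.1044]
tcp_rot: [1.0, 0.019, -0.002, 0.0]
contact_force: [-3.5, 0.1, 5.7]
finger_gap: -0.001
gripper_force: 2.8
```

Call:
play_rows([
  {"gripper": 0,"delta_pos": [5,0,0],"twist": 0},
  {"gripper": 0,"delta_pos": [5,0,0],"twist": 0},
  {"gripper": 0,"delta_pos": [5,0,0],"twist": 0},
  {"gripper": 0,"delta_pos": [5,0,0],"twist": 0},
  {"gripper": 0,"delta_pos": [5,0,0],"twist": 0},
])

```text
t: 17.18
position: [0.6093, -0.054, 0.1044]
tcp_rot: [1.0, 0.019, -0.002, 0.001]
contact_force: [-4.4, 1.0, 5.8]
finger_gap: 0.002
gripper_force: 2.8
```

Call:
play_rows([
  {"gripper": 0,"delta_pos": [5,0,0],"twist": 0},
  {"gripper": 0,"delta_pos": [5,0,0],"twist": 0},
  {"gripper": 0,"delta_pos": [5,0,0],"twist": 0},
  {"gripper": 0,"delta_pos": [4,0,0],"twist": 0},
  {"gripper": 0,"delta_pos": [2,0,0],"twist": 0},
])

```text
t: 17.8
position: [0.6305, -0.0533, 0.1045]
tcp_rot: [1.0, 0.019, -0.002, 0.001]
contact_force: [-3.6, -0.2, 5.2]
finger_gap: -0.003
gripper_force: 2.7
```

Call:
play_rows([
  {"gripper": 0,"delta_pos": [0,0,0],"twist": 0},
])

```text
t: 17.92
position: [0.6307, -0.0533, 0.1045]
tcp_rot: [1.0, 0.019, -0.002, 0.001]
contact_force: [-3.2, -0.0, 4.5]
finger_gap: -0.002
gripper_force: 2.5
```

Still in touch at the far end. Now lift clear.

Call:
play_rows([
  {"gripper": 0,"delta_pos": [0,0,-5],"twist": 0},
  {"gripper": 0,"delta_pos": [0,0,-20],"twist": 0},
  {"gripper": 0,"delta_pos": [0,0,-40],"twist": 0},
  {"gripper": 0,"delta_pos": [0,0,-35],"twist": 0},
  {"gripper": 0,"delta_pos": [0,0,0],"twist": 0},
])

```text
t: 18.55
position: [0.6343, -0.0534, 0.208]
tcp_rot: [1.0, 0.019, 0.004, 0.001]
contact_force: [-0.4, -0.0, -0.3]
finger_gap: 0.001
gripper_force: 0.0
```

Run:
```python
from bench import viewer,state
import cv2,numpy as np,pickle
g=pickle.load(open("f0.pkl","rb"))["side"]["frame"]
f=viewer.grab_frame("side")["frame"]
cv2.imwrite("pics/z.png",np.hstack([cv2.resize(k[150:250,205:405],(400,200)) for k in(g,f)]))
s=state();print(s["position"],s["contact_force"],np.abs(s["qd"]).max())
```

```text
[ 0.63282218 -0.05299889  0.20592198] [-0.05511378 -0.06038637 -0.069863  ] 0.04391860969079953
```

View pics/z.png

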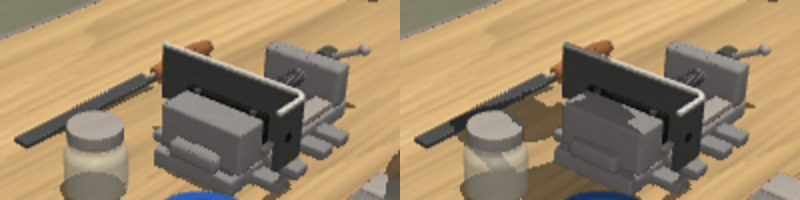

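The before and after crops match: bracket, jar, file, tape and brush have not moved, and the arm is clear.

```bash
python3 -c "
from bench import env;print(env.job_done())"
```

```text
the job is handed in; nothing more can be done
None
```

I slid the closed fingertips along the bracket's whole top edge, from the short-leg tip round the bend to the far end of the long leg. Every reading on the way showed contact at about 4–6 N. I then lifted clear with nothing seen to have moved, and handed the job in at about 19 s; no verdict came back.

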